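# Size an unmarked packer on the slot gauge

### The job

The horseshoe packer lying on its own in front of the slot gauge has lost its size. Slide it on the bench up to the narrowest slot and work it along the gauge, trying it at each slot in turn, until the first slot that lets it in; push it fully home against the back stop there, square, and leave it. Do not force it, and leave the three spare packers and the hammer alone.

Things in the scene. Friction and masses are not known exactly. Their poses are not given: they have to be found in the camera images.
- gauge: slot gauge bolted to the bench: stepped aluminium bridge 48 mm high, 30 mm deep, between dark steel end posts (52 mm high; 484 mm wide over the feet). Under it are four low slots side by side, open towards the robot; the bench (z = 0) is their floor. Origin: bench level, middle of the bridge's straight front face; +x points into the slots, +y along the gauge to the robot's left
- slot1 (a point): mouth of the narrowest slot, 10 mm high (one punch mark on top), at the gauge's +y end; point at bench level in the front face, mid-width; axes as the gauge's. Every slot is 92 mm wide, centres 98 mm apart, parted by 6 mm webs whose round noses start 6 mm behind the front face
- slot2 (a point): mouth of the second slot, 14 mm high, same kind of point
- slot3 (a point): mouth of the third slot, 18 mm high, same kind of point
- slot4 (a point): mouth of the widest slot, 22 mm high, at the gauge's -y end, same kind of point
- stop (a point): middle of the back stop's face at bench level: a steel rail 7 mm high along the whole gauge, 35 mm behind the front face. A packer fully home has its front end there and its origin 20 mm in front of the mouth; most of its length still stands out towards the robot
- packer_a: horseshoe packer: flat black plastic U-plate, 110 mm long (x), 72 mm wide (y), lying on the bench. A slot 40 mm wide, 60 mm deep, is open at its rear end (-x), leaving two prongs 16 mm wide; the front 50 mm is solid. Origin: underside, middle of the 110 x 72 outline; front end at x = +55 mm, slot bottom at x = +5 mm, rear ends at x = -55 mm
- packer_b: as packer_a. The four packers look alike from above; they are 8, 12, 16 and 20 mm thick, one of each, 40 to 150 g; the letters do not follow the size. In the slot that fits a packer has 2 mm of play in height; for the next narrower slot it is 2 mm too thick
- packer_c: as packer_a. One of the four, drawn at random, lies alone in front of the gauge, front end 20 to 85 mm short of its face and turned at most 0.4 rad from it: that is the one to size
- packer_d: as packer_a. The three that do not lie in front of the gauge are spares in a row at the robot's right, beyond the gauge's end; they stay where they are
- hammer: hammer lying at the robot's left, handle towards the robot; not needed
There are look-alikes about, which are no part of the job. Leave any pink look-alike of the packer_c alone.

How it is judged:
On the way, in this order (a step that is already met when the one before it is completed fails the run):
1. the packer is up at the narrowest slot: front end within 10 mm of the gauge's face (or in), within 25 mm of the slot's middle sideways (((x of packer_b in the frame of gauge above -0.065 m and y of packer_b in the frame of gauge between 0.122 and 0.172 m) or (x of packer_d in the frame of gauge above -0.065 m and y of packer_d in the frame of gauge between 0.122 and 0.172 m) or (x of packer_a in the frame of gauge above -0.065 m and y of packer_a in the frame of gauge between 0.122 and 0.172 m) or (x of packer_c in the frame of gauge above -0.065 m and y of packer_c in the frame of gauge between 0.122 and 0.172 m))).
2. the narrowest slot has let it in by 8 mm or more, or else it is up at the second slot in the same way (((x of packer_b in the frame of gauge above -0.047 m and y of packer_b in the frame of gauge between 0.131 and 0.163 m) or (x of packer_d in the frame of gauge above -0.065 m and y of packer_d in the frame of gauge between 0.024 and 0.074 m) or (x of packer_a in the frame of gauge above -0.065 m and y of packer_a in the frame of gauge between 0.024 and 0.074 m) or (x of packer_c in the frame of gauge above -0.065 m and y of packer_c in the frame of gauge between 0.024 and 0.074 m))).
3. it is 18 mm or more into the narrowest or 8 mm or more into the second slot, whichever fits, or else it is up at the third slot in the same way (((x of packer_b in the frame of gauge above -0.037 m and y of packer_b in the frame of gauge between 0.131 and 0.163 m) or (x of packer_d in the frame of gauge above -0.047 m and y of packer_d in the frame of gauge between 0.033 and 0.065 m) or (x of packer_a in the frame of gauge above -0.065 m and y of packer_a in the frame of gauge between -0.074 and -0.024 m) or (x of packer_c in the frame of gauge above -0.065 m and y of packer_c in the frame of gauge between -0.074 and -0.024 m))).
At the end, for the whole second after the job is handed in: the packer that lay in front of the gauge is in the narrowest slot that its thickness allows, front end within 4 mm of the back stop, within 14 mm of the slot's middle and 0.12 rad of square, flat and at rest; the three spares are within 15 mm of where they lay (((x of packer_b in the frame of gauge above -0.024 m and y of packer_b in the frame of gauge between 0.133 and 0.161 m and angle between the x axis of packer_b and the x axis of gauge, either way round below 0.12 rad and angle between packer_b's own z axis and vertical below 0.06 rad and linear speed of packer_b below 0.01 m/s and distance of each of packer_d, packer_a, packer_c from where it was at the start of the episode below 0.015 m) or (x of packer_d in the frame of gauge above -0.024 m and y of packer_d in the frame of gauge between 0.035 and 0.063 m and angle between the x axis of packer_d and the x axis of gauge, either way round below 0.12 rad and angle between packer_d's own z axis and vertical below 0.06 rad and linear speed of packer_d below 0.01 m/s and distance of each of packer_b, packer_a, packer_c from where it was at the start of the episode below 0.015 m) or (x of packer_a in the frame of gauge above -0.024 m and y of packer_a in the frame of gauge between -0.063 and -0.035 m and angle between the x axis of packer_a and the x axis of gauge, either way round below 0.12 rad and angle between packer_a's own z axis and vertical below 0.06 rad and linear speed of packer_a below 0.01 m/s and distance of each of packer_b, packer_d, packer_c from where it was at the start of the episode below 0.015 m) or (x of packer_c in the frame of gauge above -0.024 m and y of packer_c in the frame of gauge between -0.161 and -0.133 m and angle between the x axis of packer_c and the x axis of gauge, either way round below 0.12 rad and angle between packer_c's own z axis and vertical below 0.06 rad and linear speed of packer_c below 0.01 m/s and distance of each of packer_b, packer_d, packer_a from where it was at the start of the episode below 0.015 m))); the robot touches nothing.
It fails at once if the packer is forced: more than 60 N between it and the gauge (contact force between any of packer_b, packer_d, packer_a, packer_c and gauge above 60 N).
It fails at once if the hammer is moved by more than 20 mm (distance of hammer from where it was at the start of the episode above 0.02 m).
It also fails if it takes over 51 s, if anything falls off the work surface, if the arm or the gripper's body presses on something with over 40 N, if the wrist force passes 120 N, or if a joint passes its speed limit or range.

### The arm

A 7-joint arm with a two-finger parallel gripper is mounted at the origin on the work surface. World frame = base frame: x ahead of the robot, y to its left, z up, the work surface at z = 0. Lengths are in m, angles in rad, forces in N, time in s.
With the tool pointing down it reaches from about 0.4 to 0.875 m from the base axis. Payload 19.3 kg.
Tool frame: the origin (TCP) lies at the very end of the fingers, on their centre line; the grasp point (between the pads) lies 19 mm behind it; x points along the fingers, y is the direction in which the jaws open and shut, and the axes are right-handed (so a half turn about x gives the same grasp; the last joint's range is limited). The gripper opens to 85 mm and grips with 20 to 120 N. Pads are 22 mm wide; open, the fingers measure 114 mm over their backs; the gripper's body (76 mm by 85 mm) begins 54 mm behind the grasp point. The pads swing forward as they close: fully open they stand 13 mm farther back than shut.
Start: joints at [1.144, 0.521, -0.036, 1.599, 0.021, 1.021, -0.113], TCP at [0.218, -0.586, 0.231] pointing down, gripper open.
Joint ranges: [-2.91, 2.91], [-0.3, 2.13], [-1.5, 1.42], [0.17, 2.43], [-1.26, 4.41], [0.16, 1.93], [-2.52, 2.52]. Speed limits (rad/s): [1.89, 1.89, 2.39, 2.39, 3.01, 3.01, 3.01].

### API

Orientations are given as [roll, pitch, yaw] about the fixed x, y, z axes, in that order (R = Rz(yaw) Ry(pitch) Rx(roll)).
In Python, from workcell import bot, grab_frame, job_done gives the robot as it stands.
- The arm moves only by the shell command python3 -m pendant 'ROWS' [OPENING] [FORCE]. ROWS is JSON, a list of rows, each a list of 4 numbers: the shift along the tool's x, y, z in mm, then the turn about the tool's x in degrees. A call has 1 to 12 rows; each row shifts and turns the commanded pose from where the row before left it, along the tool's axes as they then stand; what a row does not reach is not made up. A row lasts 1/8 s, in which the tool goes at most 62.5 mm and 10.7 degrees, less where a joint would pass 70% of its speed; a pose out of reach is approached as far as the arm can. A call is refused whole if a number of a shift passes 62.5 or a number of a turn 10.7, either way. A call with a gripper value outside its range is refused whole. OPENING is the opening, from -1 (shut) to 1 (fully open), set as the call begins (- or left out, the last holds). The fingers move at their own pace and stop on an object; FORCE is the grip in N (left out, the last holds). Time passes only in rows, so rows that do not move let the fingers close. It gives the time, the measured TCP pose, the force and the opening at its end, in the units of the state.
- bot.observe(): the state, without advancing time (a new reading comes with each control period).
- grab_frame(name): name is "side" or "top" or "wrist"; returns a dict with "img" (384x512x3 uint8, red, green, blue), "fovy" (degrees; the focal length in pixels is half the picture's height over the tangent of half this angle, whatever the lens; pixels are square), "cx", "cy" (the principal point, pixels), "k1" (the pictures are not rectified: a ray, as slopes to the right and down, at radius r is drawn at 1 + k1 r^2 times it, then the intrinsics apply), "R" (3x3) and "t" (3): a world point X has camera coordinates R X + t. Camera axes: x right, y down, z forward; pixel columns grow to the right and rows downward; lengths in m; the calibration is good to about 2 mm. A picture is of the moment at which its call begins. There is no depth.
- job_done(): hands the job in, once; it reports no verdict.
The state is a dict: "clock": time; "qpos": joint angles; "qd": joint speeds; "joint_efforts": joint torques, N m; "position": TCP position; "tool_rot": TCP orientation; "force": force on the tool from outside, world axes, zero at the start; "moment": the same for the moment, N m; "grip_width": finger opening in m.
Only numpy, scipy, OpenCV 4.12 (cv2) and the standard library are available. Lean on these libraries where they do the work, as an engineer would, in place of code of your own. Each camera call takes 0.05 s, during which the arm holds its last target.

## Working session

There is one attempt and no reset: what is moved stays moved. The work goes in short steps, Python scripts to look and compute and a shell command to move; the robot and the scene stay as the last step left them, time stands still between calls to the robot, and variables do not carry over. Pictures are saved under pics/ and viewed, and the job is handed in when it is done.

```bash
ls; mkdir -p pics; cat > h.py <<'E'
import numpy as np,cv2,json
from workcell import bot,grab_frame,job_done
def snap(name,fn):
    f=grab_frame(name)
    cv2.imwrite('pics/'+fn,f['img'][:,:,::-1])
    np.save('pics/'+fn+'.npy',f,allow_pickle=True)
    return f
def load(fn): return np.load('pics/'+fn+'.npy',allow_pickle=True).item()
def K(f):
    F=f['img'].shape[0]/2/np.tan(np.radians(f['fovy'])/2)
    return np.array([[F,0,f['cx']],[0,F,f['cy']],[0,0,1.]])
def ray(f,uv,z=0.):
    uv=np.atleast_2d(np.array(uv,float))
    n=cv2.undistortPoints(uv[:,None],K(f),np.array([f['k1'],0,0,0,0.]))[:,0]
    R=np.array(f['R']);t=np.array(f['t'])
    d=np.c_[n,np.ones(len(n))]@R; c=-R.T@t
    s=(z-c[2])/d[:,2]
    return c+s[:,None]*d
def proj(f,X):
    X=np.atleast_2d(np.array(X,float))
    p,_=cv2.projectPoints(X,cv2.Rodrigues(np.array(f['R'],float))[0],np.array(f['t'],float),K(f),np.array([f['k1'],0,0,0,0.]))
    return p[:,0]
E
python3 - <<'E'
from h import *
for n in('top','side','wrist'):
    f=snap(n,n+'0.png'); print(n,f['fovy'],f['cx'],f['cy'],f['k1'],-np.array(f['R']).T@np.array(f['t']))
print(bot.observe())
E
```

```text
pics
top 42.27179427977146 250.5724778841888 194.1314421945757 0.035389840549882 [ 0.16627141 -0.00761125  1.78558828]
side 42.9652734919248 258.7699107690733 187.74367877289805 -0.17435614425451967 [-0.05703676  0.87589866  1.28075286]
wrist 70.76832527588462 250.82901955496413 191.95963106842885 -0.028090363855714822 [ 0.29562803 -0.55555523  0.37323465]
{'clock': 0.15, 'qpos': array([ 1.14381697,  0.52185397, -0.03633239,  1.5998311 ,  0.02117949,
        1.02111759, -0.11279876]), 'qd': array([ 0.0004169 , -0.00179292, -0.00092588, -0.00281622, -0.00059736,
       -0.00100007, -0.00083317]), 'joint_efforts': array([ 2.11728511e-03, -9.27384925e+01,  1.98077492e+00, -3.70055401e+01,
        1.79472700e-02,  6.41642546e-03, -1.20375289e-04]), 'position': array([ 0.21818536, -0.58542692,  0.23088876]), 'tool_rot': array([-1.52847267,  1.56997015,  1.96988101]), 'force': array([0.00945588, 0.69953838, 0.683404  ]), 'moment': array([ 0.01415791, -0.00583351,  0.00849483]), 'grip_width': 0.08552589896911257}
```

View pics/top0.png

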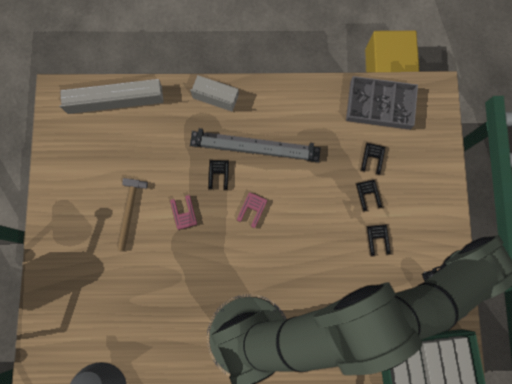

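View pics/side0.png

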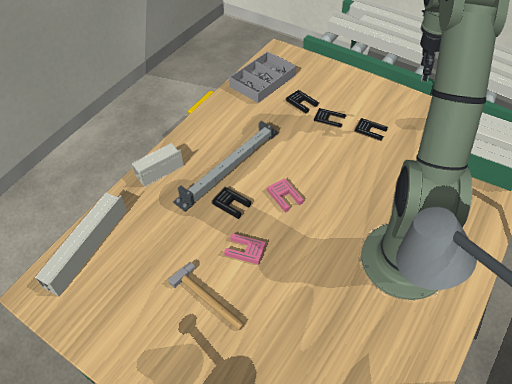

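View pics/wrist0.png

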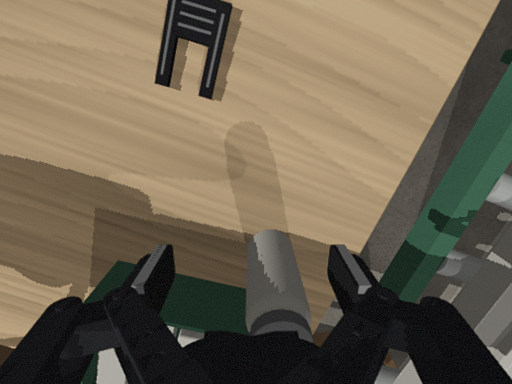

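```bash
python3 - <<'E'
from h import *
f=load('top0.png'); im=f['img']
c=cv2.resize(im[120:260,170:400],None,fx=3.4,fy=3.4,interpolation=cv2.INTER_CUBIC)
cv2.imwrite('pics/c1.png',c[:,:,::-1])
g=load('side0.png')
for p in [(196,139),(314,152)]: print('gauge',ray(f,p,.05))
for p in [(219,174),(373,157),(369,194),(378,239),(252,208),(184,211)]: print(ray(f,p,.01))
for p in [(182,197),(272,130)]: print('gauge side',ray(g,p,.05))
for p in [(232,200)]: print('pk side',ray(g,p,.01))
from scipy.spatial.transform import Rotation as Ro
print(Ro.from_euler('xyz',bot.observe()['tool_rot']).as_matrix().round(3))
E
```

```text
gauge [[0.69734667 0.18382556 0.05      ]]
gauge [[ 0.64565129 -0.24282235  0.05      ]]
[[0.57585155 0.10237518 0.01      ]]
[[ 0.63593157 -0.46458913  0.01      ]]
[[ 0.49744407 -0.44289048  0.01      ]]
[[ 0.33383846 -0.46639001  0.01      ]]
[[ 0.44887836 -0.01756447  0.01      ]]
[[0.43967954 0.22809943 0.01      ]]
gauge side [[0.7015631  0.19930596 0.05      ]]
gauge side [[ 0.61870005 -0.21988211  0.05      ]]
pk side [[0.57669702 0.09813409 0.01      ]]
[[-0.     0.349 -0.937]
 [ 0.001 -0.937 -0.349]
 [-1.    -0.001  0.   ]]
```

View pics/c1.png

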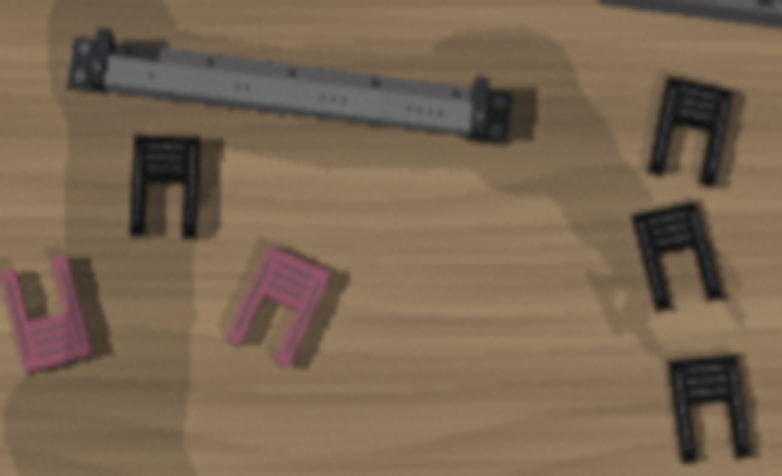

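Candidates: black packer at top px (219,174), alone in front of the gauge, is the one to size. The spares are at (373,157), (369,194) and (378,239), and the pink look-alikes at (252,208) and (184,211). The punch marks put slot 1 at the left (+y) end. I'll move over for a close look.

```bash
python3 -m pendant '[[0,0,-40,9],[0,0,-40,9],[0,0,-40,9],[0,-55,0,0],[0,-55,0,0],[0,-55,0,0],[0,-55,0,0],[0,-55,0,0],[0,-55,0,0],[0,-55,0,0],[0,-55,0,0],[0,-55,0,0]]' 1 20
python3 -m pendant '[[0,-50,-20,0],[0,-50,-20,0],[0,-40,-20,0],[0,0,0,0],[0,0,0,0],[0,0,0,0]]'
python3 - <<'E'
from h import *
snap('wrist','w1.png');o=bot.observe();print(o['position'],o['tool_rot'],o['force'],o['clock'])
E
```

```text
clock: 1.65
position: [0.3914, -0.0686, 0.2314]
tool_rot: [3.009, 1.57, -0.247]
force: [1.6, -0.8, -0.2]
grip_width: 0.0852
clock: 2.4
position: [0.4667, 0.061, 0.2313]
tool_rot: [1.264, 1.57, -1.993]
force: [-0.1, 0.4, -0.2]
grip_width: 0.0851
[0.46682886 0.06109153 0.23142796] [ 2.20228449  1.57055318 -1.05511889] [-0.77982281 -0.13064017 -0.03516382] 2.45
```

View pics/w1.png

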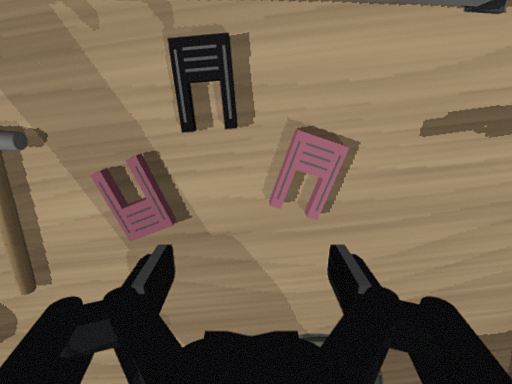

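The black packer is at (203,85), alone; the pink look-alikes are at (312,170) and (133,197). The gauge is only just in view, so I'll move forward and up.

```bash
python3 -m pendant '[[-20,0,-35,0],[-20,0,-35,0],[-20,0,-30,0],[0,0,0,0],[0,0,0,0],[0,0,0,0]]'
python3 - <<'E'
from h import *
snap('wrist','w2.png');o=bot.observe();print(o['position'],o['tool_rot'],o['force'],o['clock'])
E
```

```text
clock: 3.2
position: [0.5656, 0.0504, 0.291]
tool_rot: [0.333, 1.57, -2.923]
force: [0.1, -0.0, -0.7]
grip_width: 0.0852
[0.56576518 0.05046043 0.29111036] [ 0.30960314  1.57026121 -2.94641214] [ 0.0852134   0.67729317 -0.78170577] 3.25
```

View pics/w2.png

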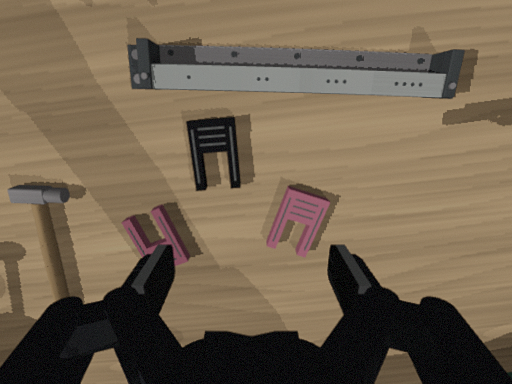

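```bash
python3 - <<'E'
from h import *
f=load('w2.png'); im=f['img']
print(-np.array(f['R']).T@np.array(f['t']))
for n,(a,b,c,d) in {'c2':(30,110,115,315),'c3':(30,110,290,490),'c4':(105,205,170,270)}.items():
    s=4 if n!='c4' else 6
    c_=cv2.resize(im[a:b,c:d],None,fx=s,fy=s,interpolation=cv2.INTER_CUBIC); cv2.imwrite('pics/%s.png'%n,c_[:,:,::-1])
E
```

```text
[0.64778109 0.04217549 0.43339759]
```

View pics/c2.png

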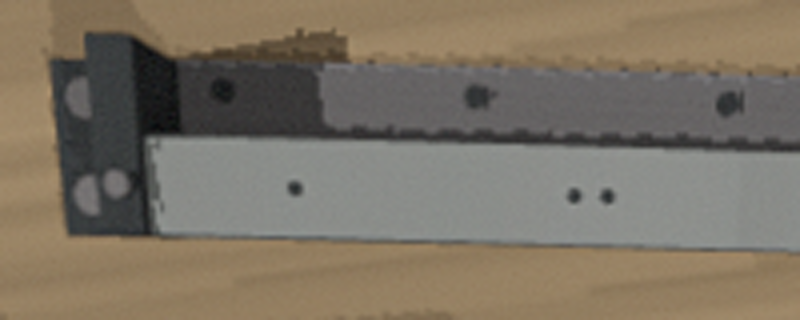

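View pics/c3.png

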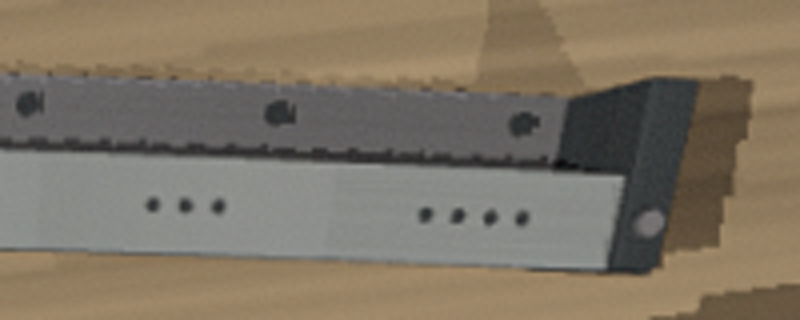

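View pics/c4.png

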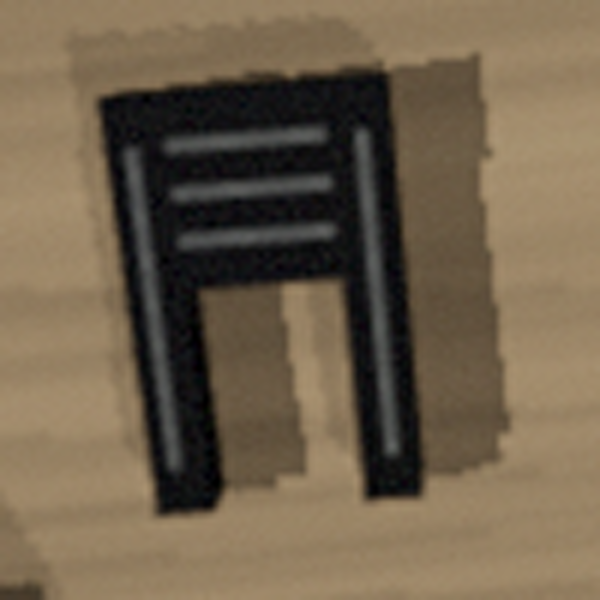

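```bash
cat >> h.py <<'E'
def gauge(f,d1,d4,L,Rr):
    A=ray(f,[d1,d4],.048); E=ray(f,[L,Rr],.048)
    y=E[0]-E[1]; y/=np.linalg.norm(y[:2]); x=np.array([y[1],-y[0],0])
    m=A.mean(0); o=m+x*((E[0]-m)@x); o[2]=0
    print('dot dist',np.linalg.norm(A[0]-A[1]),'edge len',np.linalg.norm(E[0]-E[1]),'dots depth',(A-E[0])@x,'yaw',np.arctan2(x[1],x[0]),'o',o)
    return o,x,y
def packer(f,FL,FR,RR,RL,T,g=None):
    P=ray(f,[FL,FR,RR,RL],T)
    w=np.linalg.norm(P[0]-P[1]),np.linalg.norm(P[2]-P[3]),np.linalg.norm(P[0]-P[3]),np.linalg.norm(P[1]-P[2])
    c=P.mean(0); x=(P[0]+P[1]-P[2]-P[3]); 
    print('T',T,'w/l',np.round(w,4),'c',c.round(4),'yaw',np.arctan2(x[1],x[0]).round(4))
    if g is not None:
        o,gx,gy=g; d=c-o; print('   in gauge x %.4f y %.4f yaw %.3f'%(d@gx,d@gy,np.arctan2(x[1],x[0])-np.arctan2(gx[1],gx[0])))
    return c
E
python3 - <<'E'
from h import *
f=load('w2.png')
g=gauge(f,(188.75,77),(408.4,84),(152,89),(442,97.2))
for T in (.008,.012,.016,.02): packer(f,(186.7,121.3),(234.5,117.5),(240.3,187.5),(196.7,190.5),T,g)
from scipy.spatial.transform import Rotation as Ro
print(Ro.from_euler('xyz',bot.observe()['tool_rot']).as_matrix().round(4))
E
```

```text
dot dist 0.29390166749737345 edge len 0.39430014447906575 dots depth [0.01583657 0.01508857] yaw -0.13785138465131586 o [ 0.65149575 -0.02315892  0.        ]
T 0.008 w/l [0.0735 0.0726 0.1119 0.1121] c [0.5723 0.1087 0.008 ] yaw -0.0441
   in gauge x -0.0966 y 0.1197 yaw 0.094
T 0.012 w/l [0.0728 0.072  0.1109 0.1111] c [0.573  0.1081 0.012 ] yaw -0.0441
   in gauge x -0.0958 y 0.1192 yaw 0.094
T 0.016 w/l [0.0721 0.0713 0.1098 0.11  ] c [0.5737 0.1075 0.016 ] yaw -0.0441
   in gauge x -0.0950 y 0.1187 yaw 0.094
T 0.02 w/l [0.0715 0.0706 0.1088 0.109 ] c [0.5744 0.1069 0.02  ] yaw -0.0441
   in gauge x -0.0942 y 0.1182 yaw 0.094
[[-5.000e-04 -1.142e-01 -9.935e-01]
 [-1.000e-04 -9.935e-01  1.142e-01]
 [-1.000e+00  2.000e-04  5.000e-04]]
```

```bash
python3 -m pendant '[[0,0,0,-4],[0,-29,8,0],[0,-29,7,0],[50,0,0,0],[50,0,0,0],[50,0,0,0],[40,0,0,0],[20,0,0,0],[20,0,0,0],[0,0,0,0],[0,0,0,0],[0,0,0,0]]'
python3 - <<'E'
from h import *
f=snap('wrist','w3.png');o=bot.observe();print(o['position'],o['tool_rot'],o['force'],o['clock'])
snap('side','s3.png')
from scipy.spatial.transform import Rotation as Ro
print(Ro.from_euler('xyz',bot.observe()['tool_rot']).as_matrix().round(4))
E
```

```text
clock: 4.75
position: [0.5544, 0.1092, 0.0622]
tool_rot: [-2.853, 1.569, 0.243]
force: [-0.3, -0.2, -0.4]
grip_width: 0.0855
[0.55438784 0.10919941 0.06212391] [-2.8281473   1.56960993  0.26862529] [-0.38066646  1.11753088  0.4294415 ] 4.8
[[ 1.00e-03 -4.47e-02 -9.99e-01]
 [ 2.00e-04 -9.99e-01  4.47e-02]
 [-1.00e+00 -3.00e-04 -1.00e-03]]
```

View pics/w3.png

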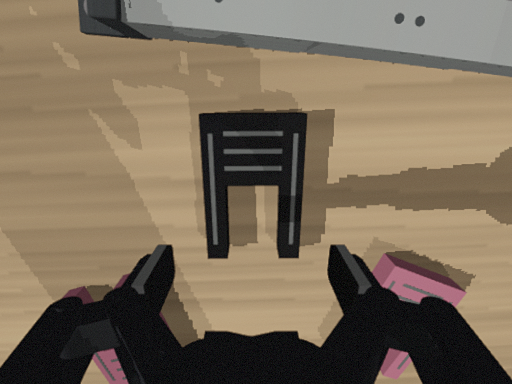

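View pics/s3.png

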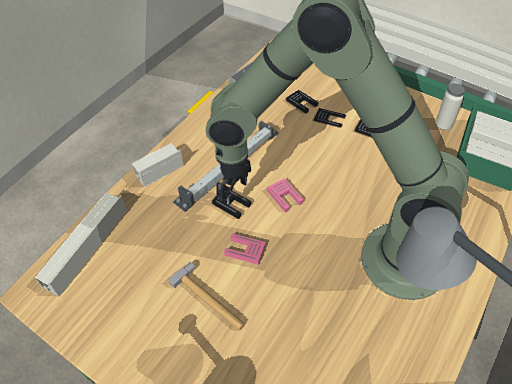

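```bash
python3 - <<'E'
from h import *
f=load('w3.png');f2=load('w2.png')
g=gauge(f2,(188.75,77),(408.4,84),(152,89),(442,97.2))
for T in (.008,.012,.016,.02): packer(f,(199,113.5),(307,112.5),(299,257.5),(207.5,258.5),T,g)
E
```

```text
dot dist 0.29390166749737345 edge len 0.39430014447906575 dots depth [0.01583657 0.01508857] yaw -0.13785138465131586 o [ 0.65149575 -0.02315892  0.        ]
T 0.008 w/l [0.0758 0.0767 0.117  0.1167] c [0.5707 0.108  0.008 ] yaw -0.0407
   in gauge x -0.0980 y 0.1188 yaw 0.097
T 0.012 w/l [0.0742 0.0752 0.1146 0.1143] c [0.5721 0.1079 0.012 ] yaw -0.0407
   in gauge x -0.0967 y 0.1189 yaw 0.097
T 0.016 w/l [0.0727 0.0736 0.1122 0.112 ] c [0.5734 0.1079 0.016 ] yaw -0.0407
   in gauge x -0.0954 y 0.1191 yaw 0.097
T 0.02 w/l [0.0711 0.0721 0.1099 0.1096] c [0.5747 0.1079 0.02  ] yaw -0.0407
   in gauge x -0.0940 y 0.1192 yaw 0.097
```

```bash
python3 -m pendant '[[20,-1,0,0],[20,0,0,0],[10,0,0,0],[4,0,0,0],[0,0,0,0],[0,0,0,0]]'
python3 -m pendant '[[4,0,0,0],[0,0,0,0],[4,0,0,0],[0,0,0,0]]'
python3 - <<'E'
from h import *
f=snap('wrist','w4.png');o=bot.observe();print(o['position'],o['force'],o['clock'])
E
```

```text
clock: 5.6
position: [0.5544, 0.1102, 0.0079]
tool_rot: [-2.853, 1.57, 0.244]
force: [0.3, 0.2, 0.6]
grip_width: 0.0853
clock: 6.1
position: [0.5539, 0.1101, -0.001]
tool_rot: [0.223, 1.57, -2.963]
force: [-0.3, -0.0, -0.4]
grip_width: 0.0855
[ 0.55396059  0.1101226  -0.00086766] [ 0.23607804 -1.30109692  0.4636505 ] 6.15
```

View pics/w4.png

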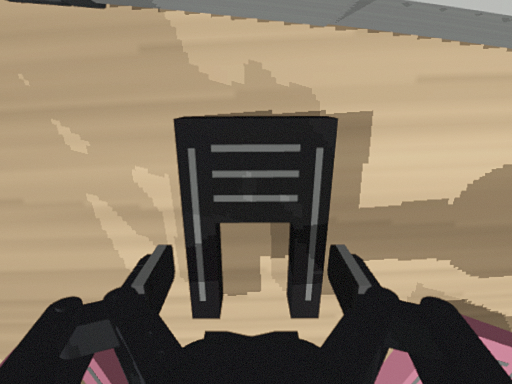

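```bash
python3 -m pendant '[[3,-1,0,0],[2,0,0,0],[0,0,0,0]]'
python3 -m pendant '[[0,0,0,0],[0,0,0,0],[0,0,0,0],[0,0,0,0]]' 0 20
python3 -m pendant '[[0,0,0,0],[0,0,0,0],[0,0,0,0],[0,0,0,0]]'
python3 - <<'E'
from h import *
f=snap('wrist','w5.png');o=bot.observe();print(o['position'],o['force'],o['clock'])
E
```

```text
clock: 6.52
position: [0.554, 0.1111, -0.0059]
tool_rot: [0.317, 1.57, -2.869]
force: [-0.2, 0.8, 0.6]
grip_width: 0.0852
clock: 7.02
position: [0.5541, 0.111, -0.0055]
tool_rot: [2.24, 1.571, -0.946]
force: [-1.8, -1.6, 6.2]
grip_width: 0.0718
clock: 7.52
position: [0.5542, 0.111, -0.0055]
tool_rot: [2.56, 1.571, -0.627]
force: [-1.7, -1.7, 4.8]
grip_width: 0.0714
[ 0.55411271  0.11102389 -0.005551  ] [-2.15124413 -1.62335301  5.55234233] 7.575
```

View pics/w5.png

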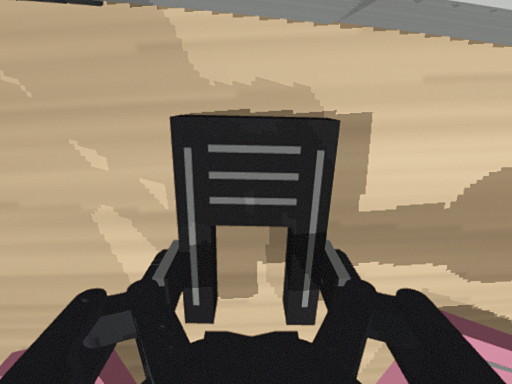

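```bash
python3 - <<'E'
from h import *
f=load('w5.png')
c=cv2.resize(f['img'][100:340,150:360],None,fx=2.5,fy=2.5,interpolation=cv2.INTER_CUBIC);cv2.imwrite('pics/c5.png',c[:,:,::-1])
E
```

```text
(no output)
```

View pics/c5.png

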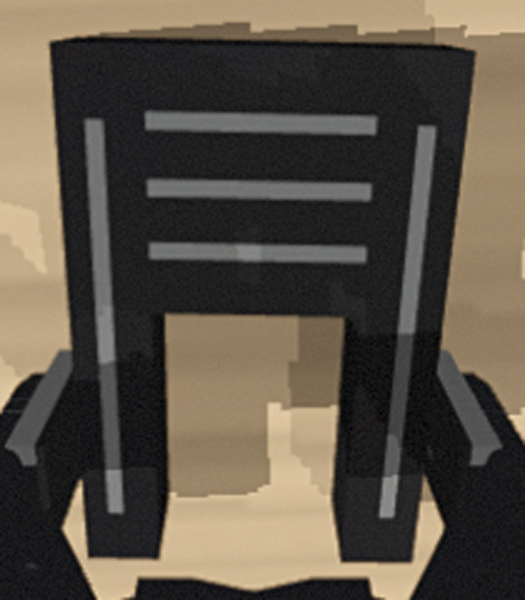

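```bash
python3 - <<'E'
from h import *
from scipy.spatial.transform import Rotation as Ro
f=load('w5.png');f2=load('w2.png')
g=gauge(f2,(188.75,77),(408.4,84),(152,89),(442,97.2))
for T in (.012,.016,.02): packer(f,(170.8,117.6),(339.6,120),(314.8,324.8),(185.2,323.2),T,g)
o=bot.observe();M=Ro.from_euler('xyz',o['tool_rot']).as_matrix();print(M.round(4))
c=np.array([.573,.1085,0]);print('c in tool',M.T@(c-o['position']))
print('gauge slots',[ (g[0]+g[2]*y).round(4) for y in(.147,.049,-.049,-.147)])
E
```

```text
dot dist 0.29390166749737345 edge len 0.39430014447906575 dots depth [0.01583657 0.01508857] yaw -0.13785138465131586 o [ 0.65149575 -0.02315892  0.        ]
T 0.012 w/l [0.0758 0.0764 0.1168 0.1169] c [0.5708 0.1107 0.012 ] yaw -0.0661
   in gauge x -0.0983 y 0.1215 yaw 0.072
T 0.016 w/l [0.0734 0.074  0.113  0.1132] c [0.5729 0.1106 0.016 ] yaw -0.0661
   in gauge x -0.0962 y 0.1217 yaw 0.072
T 0.02 w/l [0.0709 0.0715 0.1093 0.1094] c [0.575  0.1106 0.02  ] yaw -0.0661
   in gauge x -0.0941 y 0.1219 yaw 0.072
[[ 0.00e+00 -4.48e-02 -9.99e-01]
 [-1.00e-04 -9.99e-01  4.48e-02]
 [-1.00e+00  1.00e-04 -0.00e+00]]
c in tool [-0.00555047  0.00167599 -0.01898149]
gauge slots [array([0.6717, 0.1224, 0.    ]), array([0.6582, 0.0254, 0.    ]), array([ 0.6448, -0.0717,  0.    ]), array([ 0.6313, -0.1688,  0.    ])]
```

```bash
python3 -m pendant '[[0,0,0,2],[0,0,0,2],[0,-9,0,0],[0,-9,0,0],[0,-9,0,0],[0,0,-7,0],[0,0,-7,0],[0,0,-7,0],[0,0,-6,0],[0,0,0,0],[0,0,0,0]]'
python3 - <<'E'
from h import *
f=snap('wrist','w6.png');o=bot.observe();print(o['position'],o['force'],o['clock'])
c=cv2.resize(f['img'][0:340,110:400],None,fx=1.7,fy=1.7,interpolation=cv2.INTER_CUBIC);cv2.imwrite('pics/c6.png',c[:,:,::-1])
E
```

```text
clock: 8.95
position: [0.5838, 0.1352, -0.0055]
tool_rot: [-0.134, 1.57, 2.892]
force: [-2.7, -0.1, 7.9]
grip_width: 0.0716
[ 0.58374661  0.1351799  -0.00554353] [-3.16854538  1.11836743  8.33349945] 9.0
```

View pics/c6.png

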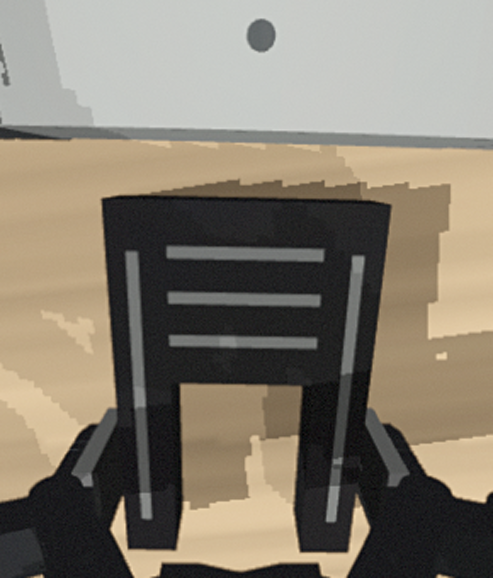

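```bash
python3 - <<'E'
from h import *
from scipy.spatial.transform import Rotation as Ro
f=load('w6.png');f2=load('w2.png')
g=gauge(f2,(188.75,77),(408.4,84),(152,89),(442,97.2))
q=lambda x,y:(x/1.7+110,y/1.7)
for T in (.012,.016,.02): packer(f,q(102,198),q(390,205),q(349,551),q(129,548),T,g)
for z,p in((.048,(261,35)),(.048,(20,126)),(.048,(480,137)),(.02,(480,149)),(.02,(60,139))):
    P=ray(f,q(*p),z)[0]-g[0]; print(z,P@g[1],P@g[2])
print(-np.array(f['R']).T@np.array(f['t']))
o=bot.observe();M=Ro.from_euler('xyz',o['tool_rot']).as_matrix();print(M.round(4))
E
```

```text
dot dist 0.29390166749737345 edge len 0.39430014447906575 dots depth [0.01583657 0.01508857] yaw -0.13785138465131586 o [ 0.65149575 -0.02315892  0.        ]
T 0.012 w/l [0.076  0.0762 0.1166 0.1162] c [0.6007 0.1336 0.012 ] yaw -0.1319
   in gauge x -0.0719 y 0.1483 yaw 0.006
T 0.016 w/l [0.0736 0.0738 0.1129 0.1124] c [0.6028 0.1334 0.016 ] yaw -0.1319
   in gauge x -0.0698 y 0.1483 yaw 0.006
T 0.02 w/l [0.0712 0.0713 0.1091 0.1087] c [0.6048 0.1331 0.02  ] yaw -0.1319
   in gauge x -0.0677 y 0.1484 yaw 0.006
0.048 0.01591962213136489 0.1474430514182106
0.048 0.0007757190301974171 0.19023382912260728
0.048 0.0008372108501278348 0.10715772410022159
0.02 0.0004242191536263457 0.09298956468132549
0.02 0.00026253784144372017 0.19344480430067873
[0.66588892 0.12689033 0.13687604]
[[-4.000e-04 -1.148e-01 -9.934e-01]
 [ 0.000e+00 -9.934e-01  1.148e-01]
 [-1.000e+00  0.000e+00  4.000e-04]]
```

```bash
python3 -m pendant '[[0,0,-4,0],[0,0,-3,0],[0,0,-2,0],[0,0,-1,0],[0,0,0,0]]'; python3 -m pendant '[[0,0,-1,0],[0,0,-1,0],[0,0,0,0]]';python3 -m pendant '[[0,0,-1,0],[0,0,-1,0],[0,0,0,0]]'
```

```text
clock: 9.62
position: [0.5928, 0.1342, -0.0056]
tool_rot: [0.19, 1.569, -3.066]
force: [-9.2, 1.2, 14.6]
grip_width: 0.0718
clock: 10.0
position: [0.5948, 0.134, -0.0056]
tool_rot: [0.19, 1.569, -3.066]
force: [-9.4, 1.0, 13.7]
grip_width: 0.0717
clock: 10.38
position: [0.5968, 0.1338, -0.0056]
tool_rot: [0.169, 1.569, -3.088]
force: [-8.9, 0.9, 14.1]
grip_width: 0.0718
```

```bash
python3 - <<'E'
from h import *
f=snap('wrist','w7.png');o=bot.observe();print(o['position'],o['force'],o['clock'])
c=cv2.resize(f['img'][0:340,110:400],None,fx=1.7,fy=1.7,interpolation=cv2.INTER_CUBIC);cv2.imwrite('pics/c7.png',c[:,:,::-1])
E
```

```text
[ 0.59681979  0.13375965 -0.00553697] [-8.84272615  2.28792294 14.21969427] 10.425
```

View pics/c7.png

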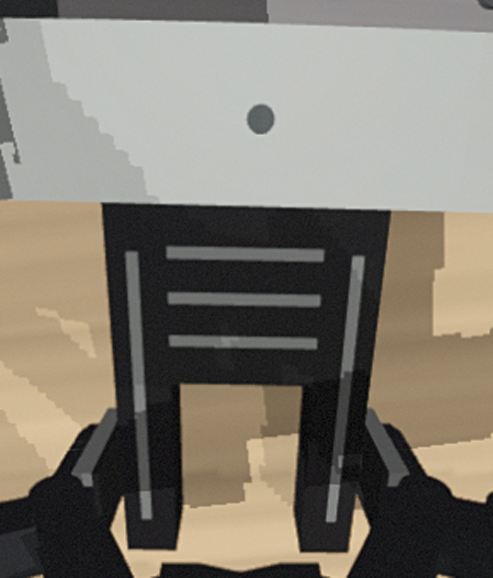

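```bash
python3 -m pendant '[[0,0,-1,0],[0,0,-1,0],[0,0,0,0]]';python3 -m pendant '[[0,0,-1,0],[0,0,-1,0],[0,0,0,0]]'
```

```text
clock: 10.8
position: [0.5977, 0.1336, -0.0056]
tool_rot: [0.208, 1.567, -3.049]
force: [-16.7, 3.4, 20.4]
grip_width: 0.0718
clock: 11.18
position: [0.5988, 0.1335, -0.0061]
tool_rot: [0.214, 1.565, -3.043]
force: [-19.7, 2.7, 15.8]
grip_width: 0.0716
```

```bash
python3 - <<'E'
from h import *
f=snap('wrist','w8.png');o=bot.observe();print(o['position'],o['force'],o['clock'])
c=cv2.resize(f['img'][0:340,110:400],None,fx=1.7,fy=1.7,interpolation=cv2.INTER_CUBIC);cv2.imwrite('pics/c8.png',c[:,:,::-1])
E
```

```text
[ 0.59878044  0.13346937 -0.00610755] [-19.30238925   2.79149738  16.3770205 ] 11.225
```

View pics/c8.png

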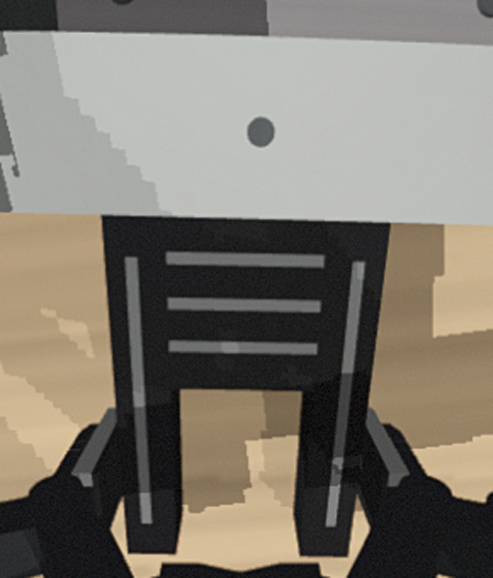

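Slot 1 refuses the packer: about 20 N at the face, and the packer's front edge sits at the bridge edge. I'll back off and slide to slot 2.

```bash
python3 -m pendant '[[-0.5,0,5,0],[0,0,5,0],[0,14,0,0],[0,14,0,0],[0,14,0,0],[0,14,0,0],[0,14,0,0],[0,14,0,0],[0,14,0,0],[0,0,0,0]]'
python3 - <<'E'
from h import *
f=snap('wrist','w9.png');o=bot.observe();print(o['position'],o['force'],o['clock'])
c=cv2.resize(f['img'][0:340,110:400],None,fx=1.7,fy=1.7,interpolation=cv2.INTER_CUBIC);cv2.imwrite('pics/c9.png',c[:,:,::-1])
E
```

```text
clock: 12.48
position: [0.5807, 0.0352, -0.0052]
tool_rot: [1.434, 1.57, -1.824]
force: [0.2, -0.2, -1.4]
grip_width: 0.0719
[ 0.58081185  0.03628466 -0.00516907] [-0.03973733  0.08256888 -0.73280668] 12.525
```

View pics/c9.png

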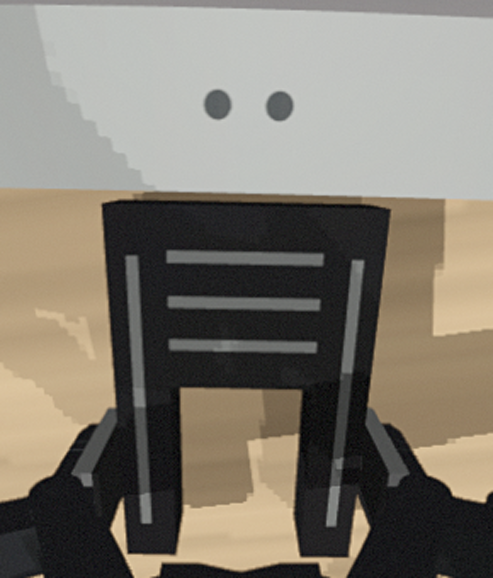

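```bash
cat >> h.py <<'E'
def chk(fn,pts,s=1.7,ox=110,oy=0):
    f=load(fn);f2=load('w2.png')
    g=gauge(f2,(188.75,77),(408.4,84),(152,89),(442,97.2))
    q=[(x/s+ox,y/s+oy) for x,y in pts]
    for T in (.012,.016,.02): packer(f,*q,T,g)
E
python3 -c "
from h import *
chk('w9.png',[(102,203),(390,209),(349,556),(129,553)])"
```

```text
dot dist 0.29390166749737345 edge len 0.39430014447906575 dots depth [0.01583657 0.01508857] yaw -0.13785138465131586 o [ 0.65149575 -0.02315892  0.        ]
T 0.012 w/l [0.0765 0.0768 0.1178 0.1177] c [0.5957 0.0337 0.012 ] yaw -0.1327
   in gauge x -0.0631 y 0.0487 yaw 0.005
T 0.016 w/l [0.074  0.0743 0.1141 0.1139] c [0.5978 0.0335 0.016 ] yaw -0.1327
   in gauge x -0.0609 y 0.0488 yaw 0.005
T 0.02 w/l [0.0716 0.0719 0.1103 0.1102] c [0.6    0.0333 0.02  ] yaw -0.1327
   in gauge x -0.0588 y 0.0488 yaw 0.005
```

```bash
python3 -m pendant '[[0,0,-2,0],[0,0,-1,0],[0,0,-1,0],[0,0,0,0]]'; python3 -m pendant '[[0,0,-1,0],[0,0,-1,0],[0,0,0,0]]';python3 -m pendant '[[0,0,-1,0],[0,0,-1,0],[0,0,0,0]]'
```

```text
clock: 13.02
position: [0.5848, 0.0363, -0.0052]
tool_rot: [-0.969, 1.571, 2.058]
force: [-0.7, 0.2, -1.5]
grip_width: 0.0713
clock: 13.4
position: [0.585, 0.0363, -0.0057]
tool_rot: [0.109, 1.567, 3.136]
force: [-8.8, 2.7, 0.2]
grip_width: 0.0719
clock: 13.78
position: [0.5851, 0.0363, -0.006]
tool_rot: [0.152, 1.564, -3.104]
force: [-20.4, 5.0, 7.0]
grip_width: 0.0717
```

Slot 2 also blocks, at about 20 N. On to slot 3.

```bash
python3 -m pendant '[[0,0,5,0],[0,0,5,0],[0,14,0,0],[0,14,0,0],[0,14,0,0],[0,14,0,0],[0,14,0,0],[0,14,0,0],[0,14,0,0],[0,0,0,0],[0,0,0,0]]'
python3 - <<'E'
from h import *
f=snap('wrist','w10.png');o=bot.observe();print(o['position'],o['force'],o['clock'])
c=cv2.resize(f['img'][0:340,110:400],None,fx=1.7,fy=1.7,interpolation=cv2.INTER_CUBIC);cv2.imwrite('pics/c10.png',c[:,:,::-1])
E
```

```text
clock: 15.15
position: [0.5677, -0.06, -0.0052]
tool_rot: [-1.67, 1.57, 1.358]
force: [-0.3, 0.2, -1.0]
grip_width: 0.0718
[ 0.56769758 -0.05977184 -0.0051938 ] [ 0.26362617  0.12516071 -0.83988243] 15.2
```

View pics/c10.png

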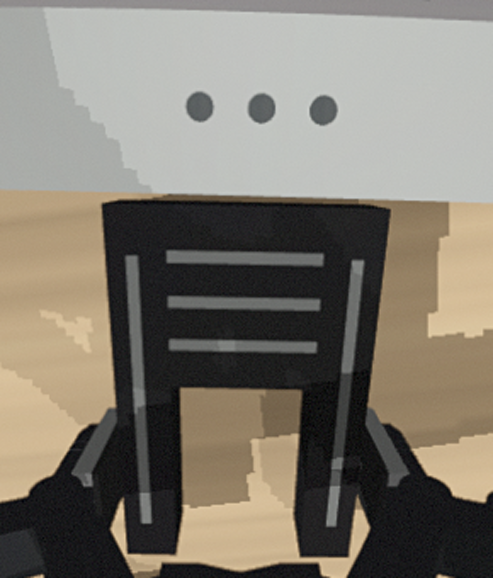

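```bash
python3 -m pendant '[[0,2,-2,0],[0,0,-1,0],[0,0,-1,0],[0,0,0,0]]'; python3 -m pendant '[[0,0,-1,0],[0,0,-1,0],[0,0,0,0]]';python3 -m pendant '[[0,0,-1,0],[0,0,-1,0],[0,0,0,0]]'
```

```text
clock: 15.7
position: [0.5709, -0.0628, -0.0054]
tool_rot: [-0.011, 1.57, 3.016]
force: [-3.0, 1.5, -0.5]
grip_width: 0.0716
clock: 16.08
position: [0.5711, -0.0628, -0.0059]
tool_rot: [0.06, 1.566, 3.088]
force: [-11.4, 3.3, 0.1]
grip_width: 0.0722
clock: 16.45
position: [0.5715, -0.0629, -0.006]
tool_rot: [0.094, 1.563, 3.121]
force: [-22.1, 5.4, 7.6]
grip_width: 0.0718
```

Blocked too. I'll retry slot 3 once with the packer pressed down flat, to be sure it isn't slightly lifted.

```bash
python3 -m pendant '[[0,0,4,0],[0,0,4,0],[1,0,0,0],[0,0,0,0]]'; python3 -m pendant '[[0,0,-2,0],[0,0,-1,0],[0,0,-1,0],[0,0,0,0]]';python3 -m pendant '[[0,0,-1,0],[0,0,-1,0],[0,0,0,0]]';python3 -m pendant '[[0,0,-1,0],[0,0,-1,0],[0,0,0,0]]'
python3 - <<'E'
from h import *
f=snap('side','s11.png')
f=snap('wrist','w11.png');o=bot.observe();print(o['position'],o['force'],o['clock'])
c=cv2.resize(f['img'][0:340,110:400],None,fx=1.7,fy=1.7,interpolation=cv2.INTER_CUBIC);cv2.imwrite('pics/c11.png',c[:,:,::-1])
E
```

```text
clock: 16.95
position: [0.5676, -0.0626, -0.0061]
tool_rot: [3.081, 1.571, -0.175]
force: [-1.2, -0.1, 1.5]
grip_width: 0.0716
clock: 17.45
position: [0.5712, -0.063, -0.0061]
tool_rot: [0.204, 1.57, -3.053]
force: [-4.5, 0.7, 6.9]
grip_width: 0.0719
clock: 17.82
position: [0.5713, -0.063, -0.0062]
tool_rot: [0.142, 1.567, -3.114]
force: [-16.8, 3.5, 17.8]
grip_width: 0.0719
clock: 18.2
position: [0.5723, -0.0632, -0.0066]
tool_rot: [0.115, 1.565, 3.141]
force: [-20.5, 4.2, 17.1]
grip_width: 0.0715
[ 0.57224244 -0.06317309 -0.00661649] [-20.44606902   4.10041734  15.95013639] 18.3
```

View pics/c11.png

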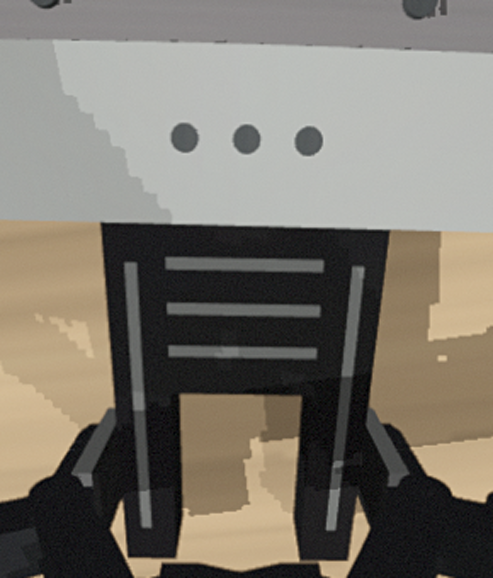

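Slot 3 refuses again (20 N), with the packer centred and flat. On to slot 4.

```bash
python3 -m pendant '[[-0.5,0,5,0],[0,0,6,0],[0,14,0,0],[0,14,0,0],[0,14,0,0],[0,14,0,0],[0,14,0,0],[0,14,0,0],[0,14,0,0],[0,0,0,0],[0,0,0,0]]'
python3 - <<'E'
from h import *
f=snap('wrist','w12.png');o=bot.observe();print(o['position'],o['force'],o['clock'])
c=cv2.resize(f['img'][0:340,110:400],None,fx=1.7,fy=1.7,interpolation=cv2.INTER_CUBIC);cv2.imwrite('pics/c12.png',c[:,:,::-1])
E
```

```text
clock: 19.68
position: [0.5533, -0.159, -0.0057]
tool_rot: [-1.688, 1.57, 1.339]
force: [-0.0, 0.0, -0.7]
grip_width: 0.0716
[ 0.55332916 -0.1588408  -0.00569736] [-0.24131647  0.44825246 -2.09418026] 19.725
```

View pics/c12.png

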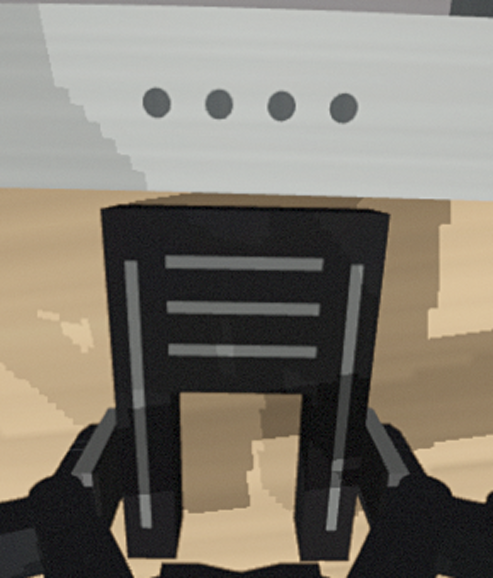

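```bash
python3 -m pendant '[[0.5,1,-2,0],[0,0,-2,0],[0,0,-2,0],[0,0,-2,0],[0,0,-1,0],[0,0,0,0]]'; python3 -m pendant '[[0,0,-3,0],[0,0,-3,0],[0,0,-3,0],[0,0,0,0]]'
```

```text
clock: 20.48
position: [0.5621, -0.1615, -0.0062]
tool_rot: [-2.866, 1.571, 0.161]
force: [0.2, 1.1, -0.3]
grip_width: 0.0714
clock: 20.98
position: [0.5713, -0.1626, -0.0062]
tool_rot: [-2.908, 1.57, 0.119]
force: [0.0, -0.5, -0.1]
grip_width: 0.0716
```

It is entering freely, 18 mm forward with no force. I'll continue to the stop.

```bash
python3 -m pendant '[[0,0,-4,0],[0,0,-4,0],[0,0,-4,0],[0,0,-2,0],[0,0,-2,0],[0,0,0,0]]'; python3 -m pendant '[[0,0,-1,0],[0,0,-1,0],[0,0,-1,0],[0,0,0,0]]'
python3 - <<'E'
from h import *
f=snap('wrist','w13.png');o=bot.observe();print(o['position'],o['force'],o['clock'])
c=cv2.resize(f['img'][0:340,110:400],None,fx=1.7,fy=1.7,interpolation=cv2.INTER_CUBIC);cv2.imwrite('pics/c13.png',c[:,:,::-1])
E
```

```text
clock: 21.72
position: [0.587, -0.1644, -0.0062]
tool_rot: [-2.838, 1.571, 0.189]
force: [0.8, 0.2, -0.7]
grip_width: 0.0715
clock: 22.22
position: [0.59, -0.1647, -0.0062]
tool_rot: [-2.806, 1.571, 0.221]
force: [-0.0, -0.1, -1.8]
grip_width: 0.0715
[ 0.5899048  -0.16477863 -0.00620106] [ 0.05900626  0.40333988 -0.51041359] 22.275
```

View pics/c13.png

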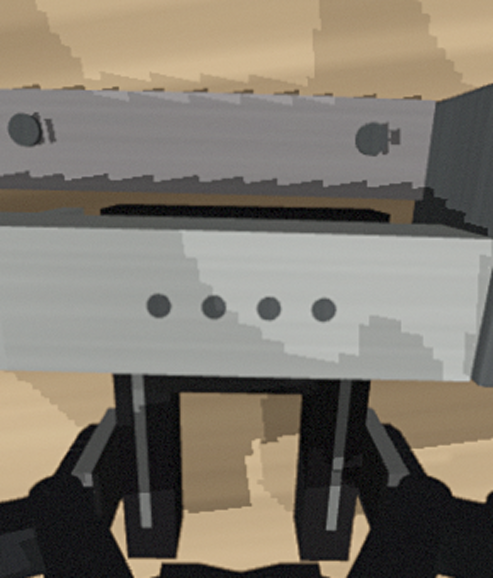

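The front end shows behind the bridge at row ~210, just short of the rail. I'll creep on until it touches.

```bash
python3 -m pendant '[[0,0,-1,0],[0,0,-1,0],[0,0,0,0]]'; python3 -m pendant '[[0,0,-1,0],[0,0,-1,0],[0,0,0,0]]';python3 -m pendant '[[0,0,-1,0],[0,0,0,0]]'
```

```text
clock: 22.65
position: [0.5919, -0.165, -0.0062]
tool_rot: [-2.864, 1.571, 0.163]
force: [0.3, 0.5, -1.4]
grip_width: 0.0719
clock: 23.02
position: [0.593, -0.1651, -0.0064]
tool_rot: [-0.016, 1.569, 3.011]
force: [-4.4, 0.9, 1.7]
grip_width: 0.0717
clock: 23.28
position: [0.593, -0.1651, -0.0065]
tool_rot: [0.015, 1.567, 3.042]
force: [-10.9, 2.8, 7.3]
grip_width: 0.0716
```

Contact with the stop at 11 N. I'll release and look.

```bash
python3 -m pendant '[[0,0,0,0],[0,0,0,0],[0,0,0,0],[0,0,0,0],[0,0,0,0]]' 1
python3 - <<'E'
from h import *
f=snap('wrist','w14.png');o=bot.observe();print(o['position'],o['force'],o['clock'])
c=cv2.resize(f['img'][0:340,110:400],None,fx=1.7,fy=1.7,interpolation=cv2.INTER_CUBIC);cv2.imwrite('pics/c14.png',c[:,:,::-1])
E
```

```text
clock: 23.9
position: [0.5949, -0.1653, -0.0062]
tool_rot: [-2.953, 1.571, 0.074]
force: [1.1, -1.2, 0.7]
grip_width: 0.0856
[ 0.59481582 -0.1653205  -0.00619055] [-0.40342878 -0.78506419 -0.95437371] 23.95
```

View pics/c14.png

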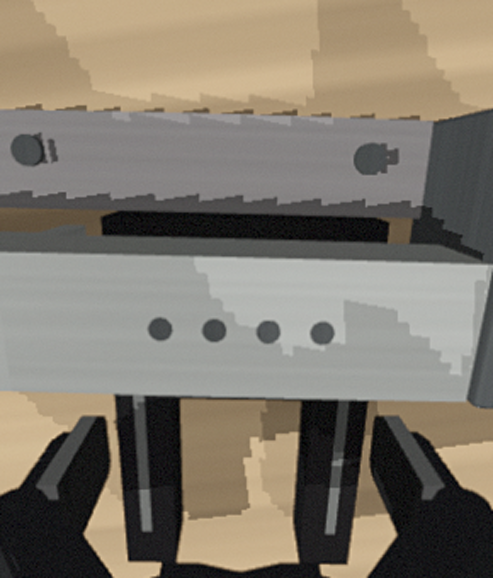

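Released: the front edge (row ~213) lies along the rail, parallel to it, and the fingers are clear on both sides. I'll lift straight up.

```bash
python3 -m pendant '[[-10,0,0,0],[-20,0,0,0],[-40,0,0,0],[-50,0,0,0],[-50,0,0,0],[-50,0,0,0],[0,0,30,0],[0,0,20,0],[0,0,0,0],[0,0,0,0],[0,0,0,0]]'
python3 - <<'E'
from h import *
f=snap('wrist','w15.png');o=bot.observe();print(o['position'],o['force'],o['clock']);snap('top','t15.png')
E
```

```text
clock: 25.32
position: [0.5456, -0.1595, 0.214]
tool_rot: [-2.79, 1.57, 0.237]
force: [-0.3, -0.1, -0.8]
grip_width: 0.0853
[ 0.5455087  -0.15952935  0.21383345] [-1.07801145  0.15548884 -0.67234609] 25.375
```

View pics/w15.png

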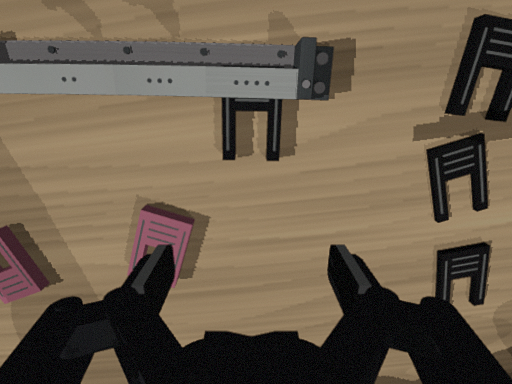

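View pics/t15.png

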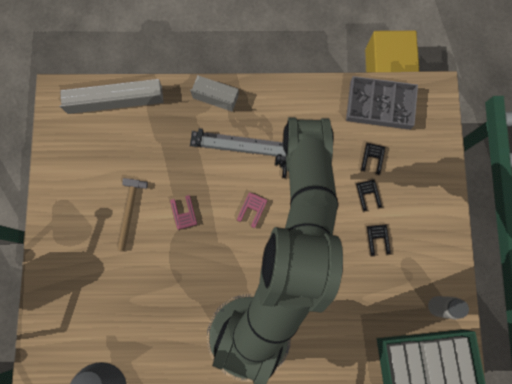

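```bash
python3 - <<'E'
from h import *
f=load('w15.png');c=cv2.resize(f['img'][60:170,210:300],None,fx=6,fy=5,interpolation=cv2.INTER_CUBIC);cv2.imwrite('pics/c15.png',c[:,:,::-1])
g=gauge(load('w2.png'),(188.75,77),(408.4,84),(152,89),(442,97.2))
for p in [(223,159.5),(280,160),(235.5,159),(267,159.5),(236,111),(268.5,111.5)]:
    P=ray(f,p,.02)[0]-g[0];print(p,(P@g[1]).round(4),(P@g[2]).round(4))
E
```

```text
dot dist 0.29390166749737345 edge len 0.39430014447906575 dots depth [0.01583657 0.01508857] yaw -0.13785138465131586 o [ 0.65149575 -0.02315892  0.        ]
(223, 159.5) -0.0746 -0.113
(280, 160) -0.0735 -0.185
(235.5, 159) -0.0736 -0.1288
(267, 159.5) -0.0733 -0.1685
(236, 111) -0.0153 -0.129
(268.5, 111.5) -0.015 -0.1679
```

View pics/c15.png

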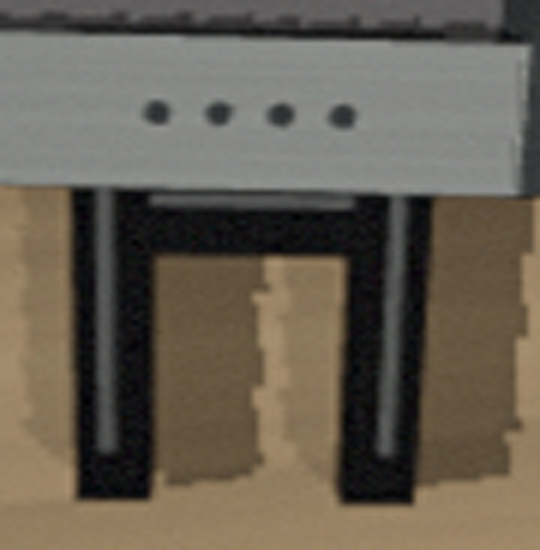

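```bash
python3 -c "
from h import *
print(job_done())"
```

```text
the job is handed in; nothing more can be done
None
```

The lone black packer is sitting fully home against the back stop in slot 4, and I handed the job in at about 25.4 s; no verdict was reported.

- **Sizing:** I gripped the packer at 20 N and slid it to slots 1, 2 and 3, where it stopped at the gauge face each time at about 20 N (22 N at most). I tried slot 3 twice, the second time pressed flat. Slot 4 let it in with no resistance, and I pushed until it touched the stop at 11 N, then released and lifted clear.
- **Final position:** In the gauge frame its origin is at x about -0.0195 m (home is -0.020 m) and y about -0.148 m (slot middle is -0.147 m). It is within about 0.01 rad of square.
- **Thickness:** The last view gives a 72 mm width only if its top is at 20 mm, which agrees with the slot trials.
- **Other items:** The spares, hammer and pink look-alikes show no movement in the last top picture, judged by eye and not re-measured.
- **Disagreements:** My early thickness estimates from the camera could not separate 16 mm from 20 mm. No check failed.

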